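Fold down the card-writing flap onto its two supports

ROBOT

A 6-joint arm with a two-finger parallel gripper is mounted at the origin on a cart in front of the work surface, level with it; the furniture and walls round the work are solid. World frame = base frame: x ahead of the robot, y to its left, z up, the work surface at z = 0. Lengths are in m, angles in rad, forces in N, time in s.
With the tool pointing down it reaches from about 0.35 to 0.875 m from the base axis. Payload 4.2 kg.
Tool frame: the origin (TCP) lies on the centre line of the jaws, within the pads' length; the fingertips stand 17 mm ahead of it and the grasp point (between the pads) lies 2 mm behind it; z points along the fingers, y is the line along which they close (so a half turn about z gives the same grasp; the last joint's range is limited). The gripper opens to 87 mm and grips with 3 to 60 N. Pads are 19 mm wide; open, the fingers measure 117 mm over their backs; the gripper's body (75 mm by 190 mm) begins 51 mm behind the grasp point.
Start: joints at [1.604, 0.385, 0.008, 0, -1.194, -0.259], TCP at [0.14, 0.609, 0.24] pointing down, gripper open.
Joint ranges: [-3.14, 3.14], [-1.21, 2.06], [-1.07, 1.41], [-3.16, 2.05], [-2.99, -0.16], [-3.1, 3.1]. Speed limits (rad/s): [2.79, 2.79, 3.14, 3.14, 3.14, 3.14].

INTERFACE

Orientations are given as a 3x3 rotation matrix whose columns are the frame's x, y, z axes.
In Python, from rig import ctrl gives the robot as it stands. The module is installed in compiled form; this text tells all that it offers.
- The arm moves only by the tool servo_tool, never from a script. Its arguments are lists of equal length, an entry for each row: "xyz": the shift along the world's x, y, z in mm, a list of three; "rot": the turn, a rotation vector about the world's x, y, z in degrees, a list of three; "hand": the closure, from -1 (fully open) to 1 (shut). In form: {"xyz": [[dx, dy, dz], ...], "rot": [[wx, wy, wz], ...], "hand": [hand, ...]}. A call has 1 to 8 rows; each row is the pose to reach, as a shift and turn from the pose commanded when the call began; what a row does not reach only later rows make up. A row lasts 1/10 s, in which the tool goes at most 50 mm and 8.59 degrees, less where a joint would pass 70% of its speed; a pose out of reach is approached as far as the arm can. A call with a gripper value outside its range is refused whole. The fingers move at their own pace and stop on an object; "force" is the grip in N (left out, the last holds). Time passes only in rows, so rows that repeat a pose let the fingers close. It gives the time, the measured TCP pose, the force, the opening and the grip force at its end, in the units of the state.
- ctrl.sense(): the state, without advancing time (a new reading comes with each control period).
- ctrl.camera(name): name is "side" or "top"; returns the picture (384x512x3 uint8, red, green, blue); there is no depth.
- ctrl.get_calibration(name): a dict with "fx", "fy", "cx", "cy" (pixels), "distortion" ([k1, k2, p1, p2, k3] as OpenCV has them; the pictures are not rectified), "xyz" and "orientation" of the camera in the world. Camera axes: x right, y down, z forward; pixel columns grow to the right and rows downward; lengths in m; the calibration is good to about 2 mm. A picture is of the moment at which its call begins. get_calibration takes no time and is no camera call.
- ctrl.close_job(): hands the job in; it is judged then, once.
The state is a dict: "t": time; "q": joint angles; "joint_vel": joint speeds; "joint_torque": joint torques, N m; "position": TCP position; "ee_rot": TCP orientation; "ft_force": force on the tool from outside, world axes, zero at the start; "torque": the same for the moment, N m; "finger_gap": finger opening in m; "grasp_force": force on a finger pad.
Only numpy, scipy, OpenCV 4.12 (cv2) and the standard library are available. Lean on these libraries where they do the work, as an engineer would, in place of code of your own. Each camera call takes 0.05 s, during which the arm holds its last target. There are 200 camera calls.

TASK

Get the small blue counter desk ready for writing gift cards: pull both slide-out wooden supports under its slanted flap all the way out by their brass knobs, and only then swing the flap forward by the brass cross-bar handle on its top edge and lower it, without letting it drop, until it lies level on both supports. Let go at the end.

Things in the scene. Friction and masses are not known exactly. Their poses are not given: they have to be found in the camera images.
- left_support (a joint): Slide of the desk's left (+y) support: a brown wooden bar 22 wide, 30 high, 160 mm long, just under the flap, its top level with the hinge line. 0 = fully in (end flush with the desk's front), 0.09 m = fully out, at its stop. Slides along -x of flap_hinge; needs about 2 N, stays where left. Starts out by 0 to 25 mm.
- right_support (a joint): Slide of the right (-y side) support, like the left one; the two bars are 180 mm apart, centre to centre, 90 mm either side of the desk's middle.
- flap (a joint): Hinge of the flap: light wooden board 250 mm wide, 120 mm from hinge to free edge, 10 mm thick, 0.22 kg, hinged along its lower edge. 0 = shut, leaning back 60 degrees above horizontal; 0.52 rad = upright; 2.09 rad = level, forward, its outer face on the tops of the pulled-out supports. No spring: let go, it falls shut or forward; with the supports in it would sag past level to 2.39.
- left_support_knob (a point): Centre of the brass ball knob (24 mm diameter, on a 10 mm neck) on the front end of the left support, 36 mm in front of the bar's end, 37 mm above the table. It moves with the support. Axes as those of flap_hinge.
- right_support_knob (a point): Centre of the brass ball knob on the front end of the right support, same sizes.
- flap_handle (a point): Centre of the flap's brass cross-bar handle: a bar 40 mm long along the hinge's y axis, 20 mm thick, on a stem beyond the middle of the free edge, 30 mm past that edge, 150 mm from the hinge line. The bar swivels freely in its stem, so it can be held by its two ends while the flap swings. It moves on an arc about the hinge line: about 179 mm above the table when shut, 57 mm when level.
- flap_hinge (a point): Middle of the flap's hinge line on the fixed blue desk (262 mm wide, 180 deep, 140 high), at the desk's front face, 52 mm above the table. Its y axis is the hinge line (to the desk's left), x points into the desk, so -x straight out of its front, z up. The flap opens from above the desk towards -x.

How it is judged:
By the outcome, as a careful person would: the job done as asked, in the order asked, and still so for the second after the job is handed in, with the robot touching nothing.
It also fails if it takes over 59 s, if anything falls off the work surface, if the arm or the gripper's body presses on something with over 40 N, if the wrist force passes 120 N, or if a joint passes its speed limit or range.

## Working session

There is one attempt and no reset: what is moved stays moved. The work goes in short steps, Python scripts to look and compute and a tool call to move; the robot and the scene stay as the last step left them, time stands still between calls to the robot, and variables do not carry over. Pictures are saved under pics/ and viewed, at most 10 in all, crops included, and the job is handed in when it is done.

Besides the shell and the picture viewer there is one more tool, called after "Call:" in YAML: its name, and indented under it one key for each argument. servo_tool: Moves the arm, as the interface text tells. Its arguments: {"type":"object","properties":{"xyz":{"type":"array"},"rot":{"type":"array"},"hand":{"type":"array"},"force":{"type":"number"}},"required":["xyz","rot","hand"]}

```bash
mkdir -p pics; python3 - <<'E'
from rig import ctrl
import cv2,numpy as np
for n in("side","top"):
    im=ctrl.camera(n); cv2.imwrite(f"pics/{n}0.png",im[:,:,::-1]); c=ctrl.get_calibration(n); print(n,{k:np.round(v,4).tolist() for k,v in c.items()})
s=ctrl.sense();print(s['t'],s['position'],np.round(s['ee_rot'],3).tolist(),s['finger_gap'])
a=cv2.imread("pics/side0.png");b=cv2.imread("pics/top0.png")
E
```

```text
side {'fx': 414.9078, 'fy': 414.9078, 'cx': 259.3281, 'cy': 188.5635, 'distortion': [-0.1105, 0.0, 0.0, 0.0, 0.0], 'xyz': [0.2952, 0.6648, 0.5585], 'orientation': [[-0.8821, -0.2148, 0.4192], [-0.4705, 0.4409, -0.7643], [-0.0207, -0.8715, -0.49]]}
top {'fx': 415.9459, 'fy': 415.9459, 'cx': 255.1243, 'cy': 190.0827, 'distortion': [0.0368, 0.0, 0.0, 0.0, 0.0], 'xyz': [0.4566, 0.0076, 0.9881], 'orientation': [[-0.0071, -0.9784, 0.2065], [-1.0, 0.007, -0.0011], [-0.0004, -0.2065, -0.9785]]}
0.1 [0.13980737 0.60863463 0.23856165] [[0.975, -0.224, -0.0], [-0.224, -0.975, -0.002], [0.0, 0.002, -1.0]] 0.08700487714182552
```

View pics/side0.png

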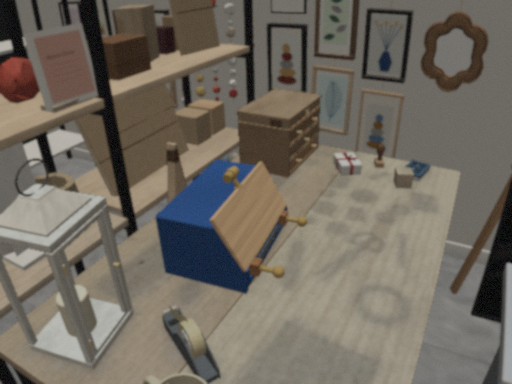

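View pics/top0.png

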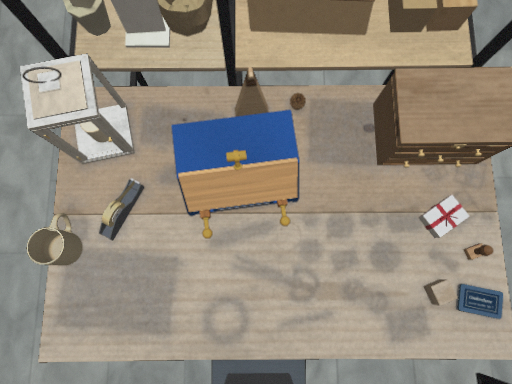

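Top view: knobs near (207,233) on the left and (285,219) on the right, handle near (236,156). Side view: left knob (279,271), right knob (302,222), handle (232,175).

```bash
cat > h.py <<'E'
import cv2,numpy as np
def ray(c,p):
    K=np.array([[c['fx'],0,c['cx']],[0,c['fy'],c['cy']],[0,0,1]])
    u=cv2.undistortPoints(np.array([[p]],float),K,np.array(c['distortion'],float))[0,0]
    d=np.array(c['orientation'])@np.array([u[0],u[1],1]); return np.array(c['xyz']),d/np.linalg.norm(d)
def plane(c,p,z):
    o,d=ray(c,p); return o+d*(z-o[2])/d[2]
def tri(c1,p1,c2,p2):
    o1,d1=ray(c1,p1);o2,d2=ray(c2,p2)
    s,t=np.linalg.lstsq(np.stack([d1,-d2],1),o2-o1,rcond=None)[0]
    a,b=o1+s*d1,o2+t*d2; return (a+b)/2,np.linalg.norm(a-b)
def project(c,P):
    K=np.array([[c['fx'],0,c['cx']],[0,c['fy'],c['cy']],[0,0,1]]);R=np.array(c['orientation']).T
    return cv2.projectPoints(np.array([P],float),cv2.Rodrigues(R)[0],-R@np.array(c['xyz']),K,np.array(c['distortion'],float))[0].ravel()
def brass(im,g,r=14):
    h=cv2.cvtColor(im,cv2.COLOR_RGB2HSV);x,y=map(int,g)
    m=cv2.inRange(h,(14,145,90),(28,255,255));w=np.zeros_like(m);cv2.circle(w,(x,y),r,255,-1)
    m&=w; k=np.argwhere(m); return (k[:,::-1].mean(0) if len(k) else None),len(k)
E
python3 - <<'E'
from h import *
from rig import ctrl
cs,ct=ctrl.get_calibration("side"),ctrl.get_calibration("top")
s=cv2.imread("pics/side0.png")[:,:,::-1].copy();t=cv2.imread("pics/top0.png")[:,:,::-1].copy()
for n,a,b,z in(("L",(279,271),(207,233),.037),("R",(302,222),(285,219),.037),("H",(232,175),(236,156),.179)):
    pa,na=brass(s,a,8);pb,nb=brass(t,b,8 if n!="H" else 14)
    print(n,pa,na,pb,nb,"tri",[np.round(v,4) for v in tri(cs,pa,ct,pb)],"side",plane(cs,pa,z).round(4),"top",plane(ct,pb,z).round(4))
big=np.hstack([cv2.resize(s[150:300,150:330],None,fx=2.2,fy=2.2,interpolation=2),cv2.resize(t[100:250,160:310],None,fx=2.2,fy=2.2,interpolation=2)])
cv2.imwrite("pics/crop0.png",big[:,:,::-1])
E
```

```text
Traceback (most recent call last):
  File "h.py", line 9, in tri
    o1,d1=ray(c1,p1);o2,d2=ray(c2,p2)
          ~~~^^^^^^^
  File "h.py", line 4, in ray
    u=cv2.undistortPoints(np.array([[p]],float),K,np.array(c['distortion'],float))[0,0]
      ~~~~~~~~~~~~~~~~~~~^^^^^^^^^^^^^^^^^^^^^^^^^^^^^^^^^^^^^^^^^^^^^^^^^^^^^^^^^
cv2.error: OpenCV(4.12.0) /io/opencv/modules/calib3d/src/undistort.dispatch.cpp:538: error: (-215:Assertion failed) npoints >= 0 && src.isContinuous() && (depth == CV_32F || depth == CV_64F) in function 'undistortPoints'
```

```bash
python3 - <<'E'
from h import *
from rig import ctrl
cs,ct=ctrl.get_calibration("side"),ctrl.get_calibration("top")
s=cv2.imread("pics/side0.png")[:,:,::-1].copy();t=cv2.imread("pics/top0.png")[:,:,::-1].copy()
for im,p in((s,(279,271)),(s,(302,222)),(s,(232,175)),(s,(260,210)),(t,(207,233)),(t,(285,219)),(t,(236,156)),(t,(240,185))):
    print(p,cv2.cvtColor(im,cv2.COLOR_RGB2HSV)[p[1],p[0]-3:p[0]+4:3].tolist())
big=np.hstack([cv2.resize(s[150:300,150:330],None,fx=2.2,fy=2.2,interpolation=2),cv2.resize(t[100:250,160:310],None,fx=2.2,fy=2.2,interpolation=2)])
cv2.imwrite("pics/crop0.png",big[:,:,::-1])
for n,a,b,z in(("L",(279,271),(207,233),.037),("R",(302,222),(285,219),.037),("H",(232,175),(236,156),.179)):
    print(n,"tri",[np.round(v,4) for v in tri(cs,a,ct,b)],"side",plane(cs,a,z).round(4),"top",plane(ct,b,z).round(4))
E
```

```text
(279, 271) [[20, 126, 144], [21, 122, 148], [19, 124, 136]]
(302, 222) [[20, 137, 112], [20, 135, 125], [20, 123, 112]]
(232, 175) [[19, 135, 134], [20, 134, 120], [20, 122, 90]]
(260, 210) [[17, 91, 151], [17, 96, 148], [17, 98, 145]]
(207, 233) [[22, 159, 178], [22, 154, 181], [21, 161, 169]]
(285, 219) [[21, 157, 179], [22, 151, 179], [21, 162, 170]]
(236, 156) [[22, 152, 178], [21, 152, 188], [22, 153, 173]]
(240, 185) [[16, 120, 172], [16, 122, 175], [16, 121, 177]]
L tri [array([0.5575, 0.1171, 0.0373]), np.float64(0.0005)] side [0.5574 0.1168 0.037 ] top [0.5578 0.1172 0.037 ]
R tri [array([ 0.5879, -0.0626,  0.0319]), np.float64(0.0031)] side [ 0.5835 -0.0558  0.037 ] top [ 0.5887 -0.0617  0.037 ]
H tri [array([0.6979, 0.0447, 0.1769]), np.float64(0.0016)] side [0.6947 0.0481 0.179 ] top [0.698  0.0449 0.179 ]
```

View pics/crop0.png

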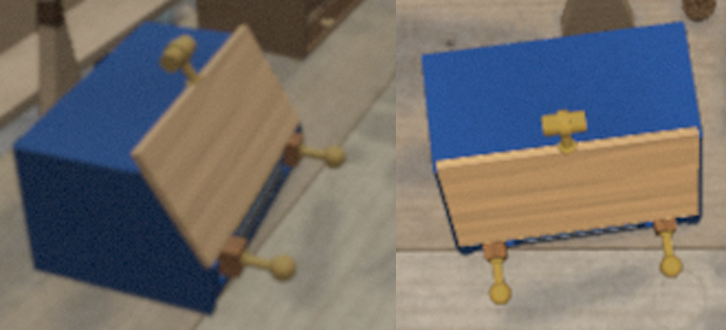

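The side crop shows both bars slightly out, and the flap leaning back with the handle above the desk. The desk yaw is about +7°. In the hinge frame, the supports are out by about 19 mm (left) and 11 mm (right). I'm moving above the left knob.

Call:
servo_tool:
  xyz:
    - [52, -61, -8]
    - [104, -122, -16]
    - [156, -183, -24]
    - [208, -244, -32]
    - [260, -305, -40]
    - [312, -366, -48]
    - [364, -427, -60]
    - [418, -491, -80]
  rot:
    - [0, 0, 3]
    - [0, 0, 6]
    - [0, 0, 9]
    - [0, 0, 12]
    - [0, 0, 15]
    - [0, 0, 18]
    - [0, 0, 20.2]
    - [0, 0, 20.2]
  hand: [-1, -1, -1, -1, -1, -1, -1, -1]
  force: 30

```text
t: 0.9
position: [0.3987, 0.3048, 0.1966]
ee_rot: [[0.992, 0.128, 0.0], [0.128, -0.992, 0.0], [0.0, -0.0, -1.0]]
ft_force: [0.9, 0.7, 0.3]
finger_gap: 0.0872
grasp_force: 0.0
```

Call:
servo_tool:
  xyz:
    - [0, 0, 0]
    - [0, 0, 0]
    - [0, 0, 0]
    - [0, 0, 0]
    - [0, 0, 0]
    - [0, 0, 0]
    - [0, 0, 0]
    - [0, 0, 0]
  rot:
    - [0, 0, 0]
    - [0, 0, 0]
    - [0, 0, 0]
    - [0, 0, 0]
    - [0, 0, 0]
    - [0, 0, 0]
    - [0, 0, 0]
    - [0, 0, 0]
  hand: [-1, -1, -1, -1, -1, -1, -1, -1]

```text
t: 1.7
position: [0.3976, 0.3067, 0.1966]
ee_rot: [[0.992, 0.127, 0.0], [0.127, -0.992, 0.0], [0.0, -0.0, -1.0]]
ft_force: [0.3, -0.5, -0.3]
finger_gap: 0.0873
grasp_force: 0.0
```

Call:
servo_tool:
  xyz:
    - [28, -33, -10]
    - [56, -66, -20]
    - [84, -99, -30]
    - [112, -132, -40]
    - [140, -165, -60]
    - [160, -190, -80]
    - [160, -190, -95]
    - [160, -190, -95]
  rot:
    - [0, 0, 0]
    - [0, 0, 0]
    - [0, 0, 0]
    - [0, 0, 0]
    - [0, 0, 0]
    - [0, 0, 0]
    - [0, 0, 0]
    - [0, 0, 0]
  hand: [-1, -1, -1, -1, -1, -1, -1, -1]

```text
t: 2.5
position: [0.5566, 0.1148, 0.099]
ee_rot: [[0.992, 0.124, -0.005], [0.124, -0.992, -0.002], [-0.006, 0.002, -1.0]]
ft_force: [0.3, -0.2, -0.7]
finger_gap: 0.0871
grasp_force: 0.0
```

```bash
python3 - <<'E'
from h import *
from rig import ctrl
s=ctrl.camera("side");t=ctrl.camera("top");print(ctrl.sense()['position'])
big=np.hstack([cv2.resize(s[150:300,170:350],None,fx=2.2,fy=2.2,interpolation=2),cv2.resize(t[110:260,160:310],None,fx=2.2,fy=2.2,interpolation=2)])
cv2.imwrite("pics/c1.png",big[:,:,::-1])
E
```

```text
[0.55789518 0.11657173 0.10177111]
```

View pics/c1.png

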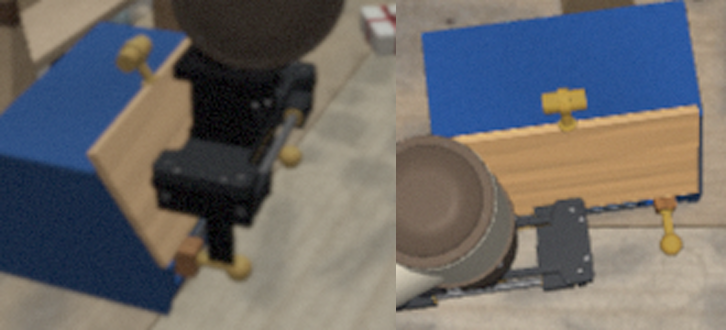

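The tool is centred over the left knob, and the fingers straddle it. Next I'll descend and grip.

Call:
servo_tool:
  xyz:
    - [0, 0, -25]
    - [0, 0, -50]
    - [0, 0, -66]
    - [0, 0, -66]
    - [0, 0, -66]
    - [0, 0, -66]
    - [0, 0, -66]
    - [0, 0, -66]
  rot:
    - [0, 0, 0]
    - [0, 0, 0]
    - [0, 0, 0]
    - [0, 0, 0]
    - [0, 0, 0]
    - [0, 0, 0]
    - [0, 0, 0]
    - [0, 0, 0]
  hand: [-1, -1, -1, 1, 1, 1, 1, 1]
  force: 25

```text
t: 3.4
position: [0.5583, 0.1167, 0.0366]
ee_rot: [[0.992, 0.127, 0.002], [0.127, -0.992, 0.001], [0.002, -0.001, -1.0]]
ft_force: [-0.8, -0.4, 0.4]
finger_gap: 0.055
grasp_force: 0.0
```

Call:
servo_tool:
  xyz:
    - [0, 0, 0]
    - [0, 0, 0]
    - [0, 0, 0]
    - [0, 0, 0]
  rot:
    - [0, 0, 0]
    - [0, 0, 0]
    - [0, 0, 0]
    - [0, 0, 0]
  hand: [1, 1, 1, 1]

```text
t: 3.8
position: [0.5579, 0.117, 0.0356]
ee_rot: [[0.992, 0.126, 0.001], [0.126, -0.992, 0.001], [0.001, -0.001, -1.0]]
ft_force: [-3.4, 13.1, -0.4]
finger_gap: 0.0228
grasp_force: 10.3
```

Call:
servo_tool:
  xyz:
    - [0, 1, 0]
    - [-8, 0, 0]
    - [-16, -1, 0]
    - [-24, -2, 0]
    - [-32, -3, 0]
    - [-40, -4, 0]
    - [-48, -5, 0]
    - [-56, -6, 0]
  rot:
    - [0, 0, 0]
    - [0, 0, 0]
    - [0, 0, 0]
    - [0, 0, 0]
    - [0, 0, 0]
    - [0, 0, 0]
    - [0, 0, 0]
    - [0, 0, 0]
  hand: [1, 1, 1, 1, 1, 1, 1, 1]

```text
t: 4.6
position: [0.5009, 0.1101, 0.0356]
ee_rot: [[0.992, 0.126, -0.001], [0.126, -0.992, -0.0], [-0.001, 0.0, -1.0]]
ft_force: [2.2, -3.0, -3.0]
finger_gap: 0.0222
grasp_force: 25.0
```

Call:
servo_tool:
  xyz:
    - [-4, -0.5, 0]
    - [-8, -1, 0]
    - [-12, -1.5, 0]
    - [-14, -1.8, 0]
    - [-15, -1.9, 0]
    - [-15, -1.9, 0]
  rot:
    - [0, 0, 0]
    - [0, 0, 0]
    - [0, 0, 0]
    - [0, 0, 0]
    - [0, 0, 0]
    - [0, 0, 0]
  hand: [1, 1, 1, 1, 1, 1]

```text
t: 5.2
position: [0.4864, 0.1083, 0.0356]
ee_rot: [[0.992, 0.126, -0.001], [0.126, -0.992, -0.001], [-0.001, 0.0, -1.0]]
ft_force: [1.0, -3.7, -0.3]
finger_gap: 0.0221
grasp_force: 25.0
```

Call:
servo_tool:
  xyz:
    - [-2, -0.3, 0]
    - [-4, -0.5, 0]
    - [-4, -0.5, 0]
  rot:
    - [0, 0, 0]
    - [0, 0, 0]
    - [0, 0, 0]
  hand: [1, 1, 1]

```text
t: 5.5
position: [0.4833, 0.1079, 0.0356]
ee_rot: [[0.992, 0.127, 0.001], [0.127, -0.992, -0.0], [0.001, 0.0, -1.0]]
ft_force: [3.5, -6.3, -3.0]
finger_gap: 0.0222
grasp_force: 25.0
```

Call:
servo_tool:
  xyz:
    - [-2, -0.3, 0]
    - [-4, -0.5, 0]
    - [-4, -0.5, 0]
  rot:
    - [0, 0, 0]
    - [0, 0, 0]
    - [0, 0, 0]
  hand: [1, 1, 1]

```text
t: 5.8
position: [0.4831, 0.108, 0.0358]
ee_rot: [[0.992, 0.128, 0.008], [0.128, -0.992, 0.002], [0.008, -0.001, -1.0]]
ft_force: [15.1, -10.5, -12.0]
finger_gap: 0.0221
grasp_force: 25.0
```

The left support is at its stop: 15 N and no further motion. Releasing it and going to the right knob.

Call:
servo_tool:
  xyz:
    - [0, 0, 0]
    - [0, 0, 0]
    - [0, 0, 0]
    - [0, 0, 0]
    - [0, 0, 20]
    - [0, 0, 45]
    - [0, 0, 70]
    - [0, 0, 70]
  rot:
    - [0, 0, 0]
    - [0, 0, 0]
    - [0, 0, 0]
    - [0, 0, 0]
    - [0, 0, 0]
    - [0, 0, 0]
    - [0, 0, 0]
    - [0, 0, 0]
  hand: [-1, -1, -1, -1, -1, -1, -1, -1]

```text
t: 6.6
position: [0.4809, 0.1091, 0.109]
ee_rot: [[0.992, 0.128, 0.007], [0.128, -0.992, 0.004], [0.008, -0.003, -1.0]]
ft_force: [0.7, 0.0, -0.5]
finger_gap: 0.0783
grasp_force: 0.0
```

Call:
servo_tool:
  xyz:
    - [27, -42, 0]
    - [54, -84, 0]
    - [81, -126, 0]
    - [109, -169, 0]
    - [109, -169, 0]
    - [109, -169, 0]
  rot:
    - [0, 0, 0]
    - [0, 0, 0]
    - [0, 0, 0]
    - [0, 0, 0]
    - [0, 0, 0]
    - [0, 0, 0]
  hand: [-1, -1, -1, -1, -1, -1]

```text
t: 7.2
position: [0.5874, -0.0624, 0.1042]
ee_rot: [[0.992, 0.124, -0.002], [0.124, -0.992, 0.0], [-0.002, -0.001, -1.0]]
ft_force: [-0.3, -0.2, -1.1]
finger_gap: 0.0871
grasp_force: 0.0
```

```bash
python3 - <<'E'
from h import *
from rig import ctrl
s=ctrl.camera("side");t=ctrl.camera("top");print(ctrl.sense()['position'])
big=np.hstack([cv2.resize(s[150:300,180:360],None,fx=2.2,fy=2.2,interpolation=2),cv2.resize(t[130:280,160:310],None,fx=2.2,fy=2.2,interpolation=2)])
cv2.imwrite("pics/c2.png",big[:,:,::-1])
E
```

```text
[ 0.58685384 -0.06084258  0.10486125]
```

View pics/c2.png

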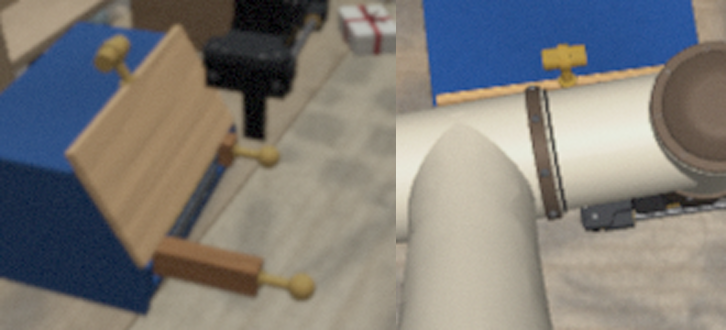

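The left bar is fully out, with its knob at crop (302,286). The right knob is at crop (267,156), under the fingers. Descending and gripping.

Call:
servo_tool:
  xyz:
    - [0, 0, -25]
    - [0, 0, -50]
    - [0, 0, -69]
    - [0, 0, -69]
    - [0, 0, -69]
    - [0, 0, -69]
    - [0, 0, -69]
    - [0, 0, -69]
  rot:
    - [0, 0, 0]
    - [0, 0, 0]
    - [0, 0, 0]
    - [0, 0, 0]
    - [0, 0, 0]
    - [0, 0, 0]
    - [0, 0, 0]
    - [0, 0, 0]
  hand: [-1, -1, -1, 1, 1, 1, 1, 1]
  force: 25

```text
t: 8.1
position: [0.5883, -0.0612, 0.0376]
ee_rot: [[0.992, 0.127, 0.002], [0.127, -0.992, 0.0], [0.002, -0.0, -1.0]]
ft_force: [0.2, -0.2, -0.3]
finger_gap: 0.0547
grasp_force: 0.0
```

Call:
servo_tool:
  xyz:
    - [0, 0, 0]
    - [0, 0, 0]
    - [0, 0, 0]
    - [0, 0, 0]
    - [0, 0, 0]
  rot:
    - [0, 0, 0]
    - [0, 0, 0]
    - [0, 0, 0]
    - [0, 0, 0]
    - [0, 0, 0]
  hand: [1, 1, 1, 1, 1]

```text
t: 8.6
position: [0.5877, -0.0604, 0.0366]
ee_rot: [[0.992, 0.126, -0.0], [0.126, -0.992, 0.001], [0.0, -0.001, -1.0]]
ft_force: [-0.5, 4.5, 1.1]
finger_gap: 0.022
grasp_force: 25.0
```

Call:
servo_tool:
  xyz:
    - [-8, -0.5, 0]
    - [-17, -1.5, 0]
    - [-26, -3, 0]
    - [-35, -4, 0]
    - [-44, -5, 0]
    - [-53, -6, 0]
    - [-62, -7.5, 0]
    - [-70, -8.5, 0]
  rot:
    - [0, 0, 0]
    - [0, 0, 0]
    - [0, 0, 0]
    - [0, 0, 0]
    - [0, 0, 0]
    - [0, 0, 0]
    - [0, 0, 0]
    - [0, 0, 0]
  hand: [1, 1, 1, 1, 1, 1, 1, 1]

```text
t: 9.4
position: [0.5169, -0.0696, 0.0366]
ee_rot: [[0.992, 0.126, 0.0], [0.126, -0.992, 0.001], [0.0, -0.001, -1.0]]
ft_force: [1.6, 6.4, -2.8]
finger_gap: 0.0221
grasp_force: 25.0
```

Call:
servo_tool:
  xyz:
    - [-3, -0.4, 0]
    - [-6, -0.8, 0]
    - [-9, -1.1, 0]
    - [-12, -1.5, 0]
    - [-14, -1.7, 0]
    - [-14, -1.7, 0]
  rot:
    - [0, 0, 0]
    - [0, 0, 0]
    - [0, 0, 0]
    - [0, 0, 0]
    - [0, 0, 0]
    - [0, 0, 0]
  hand: [1, 1, 1, 1, 1, 1]

```text
t: 10.0
position: [0.5089, -0.0706, 0.0368]
ee_rot: [[0.992, 0.128, 0.012], [0.128, -0.992, 0.002], [0.013, -0.0, -1.0]]
ft_force: [12.3, 4.9, -13.4]
finger_gap: 0.0221
grasp_force: 25.0
```

Call:
servo_tool:
  xyz:
    - [-2, -0.3, 0]
    - [-4, -0.5, 0]
    - [-4, -0.5, 0]
  rot:
    - [0, 0, 0]
    - [0, 0, 0]
    - [0, 0, 0]
  hand: [1, 1, 1]

```text
t: 10.3
position: [0.5087, -0.0706, 0.037]
ee_rot: [[0.991, 0.129, 0.02], [0.129, -0.992, 0.003], [0.021, 0.0, -1.0]]
ft_force: [19.7, 4.1, -22.7]
finger_gap: 0.0224
grasp_force: 25.0
```

The right support is also at its stop. Releasing, rising and moving over the flap handle.

Call:
servo_tool:
  xyz:
    - [6, 1, 0]
    - [6, 1, 0]
    - [6, 1, 0]
    - [6, 1, 0]
    - [6, 1, 25]
    - [6, 1, 70]
    - [6, 1, 115]
    - [6, 1, 160]
  rot:
    - [0, 0, 0]
    - [0, 0, 0]
    - [0, 0, 0]
    - [0, 0, 0]
    - [0, 0, 0]
    - [0, 0, 0]
    - [0, 0, 0]
    - [0, 0, 0]
  hand: [-1, -1, -1, -1, -1, -1, -1, -1]

```text
t: 11.1
position: [0.5044, -0.0717, 0.1983]
ee_rot: [[0.992, 0.126, -0.002], [0.126, -0.992, -0.0], [-0.002, 0.0, -1.0]]
ft_force: [0.7, -0.3, 0.4]
finger_gap: 0.0783
grasp_force: 0.0
```

Call:
servo_tool:
  xyz:
    - [0, 0, 40]
    - [35, 20, 55]
    - [75, 45, 55]
    - [115, 70, 55]
    - [155, 95, 55]
    - [191, 116, 55]
    - [191, 116, 55]
    - [191, 116, 55]
  rot:
    - [0, 0, 0]
    - [0, 0, 0]
    - [0, 0, 0]
    - [0, 0, 0]
    - [0, 0, 0]
    - [0, 0, 0]
    - [0, 0, 0]
    - [0, 0, 0]
  hand: [-1, -1, -1, -1, -1, -1, -1, -1]

```text
t: 11.9
position: [0.6962, 0.0448, 0.2499]
ee_rot: [[0.992, 0.127, -0.003], [0.127, -0.992, -0.001], [-0.004, 0.0, -1.0]]
ft_force: [-0.0, 0.8, 0.4]
finger_gap: 0.0872
grasp_force: 0.0
```

```bash
python3 - <<'E'
from h import *
from rig import ctrl
s=ctrl.camera("side");t=ctrl.camera("top");print(ctrl.sense()['position'])
big=np.hstack([cv2.resize(s[130:280,180:360],None,fx=2.2,fy=2.2,interpolation=2),cv2.resize(t[130:280,160:310],None,fx=2.2,fy=2.2,interpolation=2)])
cv2.imwrite("pics/c3.png",big[:,:,::-1])
E
```

```text
[0.6957031  0.0440516  0.25179671]
```

View pics/c3.png

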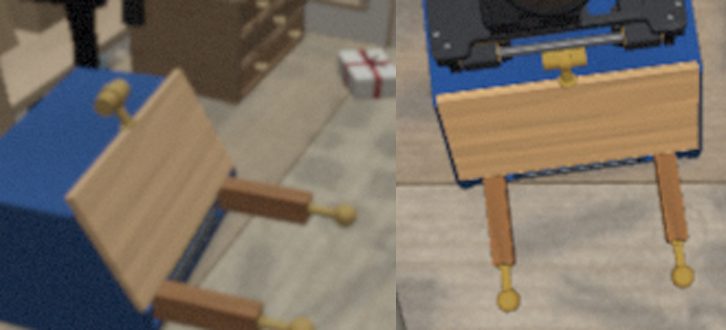

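Both bars are fully out, with knobs at crop (508,299) and (682,276). The fingers are above the handle, at crop (565,58). Now I'll descend and grip the bar ends, and work out the hinge from the knobs.

Call:
servo_tool:
  xyz:
    - [1, 0, -30]
    - [1, 1, -55]
    - [1, 1, -73]
    - [1, 1, -73]
    - [1, 1, -73]
    - [1, 1, -73]
    - [1, 1, -73]
    - [1, 1, -73]
  rot:
    - [0, 0, 0]
    - [0, 0, 0]
    - [0, 0, 0]
    - [0, 0, 0]
    - [0, 0, 0]
    - [0, 0, 0]
    - [0, 0, 0]
    - [0, 0, 0]
  hand: [-1, -1, -1, 1, 1, 1, 1, 1]
  force: 25

```text
t: 12.8
position: [0.6981, 0.0459, 0.1799]
ee_rot: [[0.992, 0.126, 0.002], [0.126, -0.992, 0.0], [0.002, -0.0, -1.0]]
ft_force: [0.6, -0.5, 0.2]
finger_gap: 0.0555
grasp_force: 0.0
```

Call:
servo_tool:
  xyz:
    - [0, 0, 0]
    - [0, 0, 0]
    - [0, 0, 0]
    - [0, 0, 0]
  rot:
    - [0, 0, 0]
    - [0, 0, 0]
    - [0, 0, 0]
    - [0, 0, 0]
  hand: [1, 1, 1, 1]

```text
t: 13.2
position: [0.698, 0.0449, 0.1789]
ee_rot: [[0.992, 0.126, 0.0], [0.126, -0.992, -0.001], [0.0, 0.001, -1.0]]
ft_force: [0.7, -4.4, 1.1]
finger_gap: 0.0394
grasp_force: 25.0
```

```bash
python3 - <<'E'
from h import *
from rig import ctrl
ct=ctrl.get_calibration("top")
L=plane(ct,(210.9,265.9),.037);R=plane(ct,(290,255.5),.037)
psi=np.arctan2(-(L-R)[0],(L-R)[1]);u=np.array([np.cos(psi),np.sin(psi),0]);h=(L+R)/2+.126*u;h[2]=.052
print(L,R,np.linalg.norm(L-R),np.degrees(psi),h,h+.075*u)
s=ctrl.sense();p=s['position'].copy();print(p,s['finger_gap'],s['ft_force'])
E
```

```text
[0.48387015 0.10716677 0.037     ] [ 0.50564454 -0.07114695  0.037     ] 0.17963826687854756 6.962078388325637 [0.6198283  0.03328267 0.052     ] [0.69427529 0.0423736  0.052     ]
[0.69802984 0.04486726 0.17890712] 0.03937415249746115 [ 0.73172487 -4.41670166  1.10552196]
```

Call:
servo_tool:
  xyz:
    - [-11.5, -1.5, 6]
    - [-23.5, -3, 11]
    - [-36, -4.5, 15]
    - [-48.5, -6, 18]
    - [-61.5, -7.5, 19.5]
    - [-74.5, -9.5, 20]
    - [-87.5, -11, 19.5]
    - [-100, -12.5, 18]
  rot:
    - [0, 0, 0]
    - [0, 0, 0]
    - [0, 0, 0]
    - [0, 0, 0]
    - [0, 0, 0]
    - [0, 0, 0]
    - [0, 0, 0]
    - [0, 0, 0]
  hand: [1, 1, 1, 1, 1, 1, 1, 1]

```text
t: 14.0
position: [0.5989, 0.0321, 0.2]
ee_rot: [[0.992, 0.127, 0.005], [0.127, -0.992, -0.002], [0.005, 0.003, -1.0]]
ft_force: [-0.9, -5.9, 8.1]
finger_gap: 0.04
grasp_force: 25.0
```

Call:
servo_tool:
  xyz:
    - [-12.5, -1.5, -3]
    - [-25, -3, -6.5]
    - [-37, -4.5, -12]
    - [-48.5, -6, -18]
    - [-59.5, -7.5, -25]
    - [-70, -9, -33]
    - [-79.5, -10, -41.5]
    - [-88, -11, -51.5]
  rot:
    - [0, 0, 0]
    - [0, 0, 0]
    - [0, 0, 0]
    - [0, 0, 0]
    - [0, 0, 0]
    - [0, 0, 0]
    - [0, 0, 0]
    - [0, 0, 0]
  hand: [1, 1, 1, 1, 1, 1, 1, 1]

```text
t: 14.8
position: [0.5033, 0.0198, 0.1451]
ee_rot: [[0.992, 0.125, -0.013], [0.125, -0.992, -0.004], [-0.014, 0.003, -1.0]]
ft_force: [-10.3, -6.5, 9.3]
finger_gap: 0.0399
grasp_force: 25.0
```

Forces show the arc needs about 4 mm more radius, because the bar sits 5 mm off the hinge plane. Correcting the remaining arc.

Call:
servo_tool:
  xyz:
    - [-14, -2, -10]
    - [-19.5, -2.5, -19]
    - [-25.5, -3.5, -30.5]
    - [-30.5, -4, -42.5]
    - [-34.5, -4.5, -55]
    - [-36.5, -4.5, -65]
    - [-38, -5, -73]
    - [-39, -5, -78]
  rot:
    - [0, 0, 0]
    - [0, 0, 0]
    - [0, 0, 0]
    - [0, 0, 0]
    - [0, 0, 0]
    - [0, 0, 0]
    - [0, 0, 0]
    - [0, 0, 0]
  hand: [1, 1, 1, 1, 1, 1, 1, 1]

```text
t: 15.6
position: [0.4712, 0.0159, 0.0668]
ee_rot: [[0.992, 0.127, 0.0], [0.127, -0.992, -0.002], [0.0, 0.002, -1.0]]
ft_force: [5.6, -12.9, -1.0]
finger_gap: 0.0392
grasp_force: 25.0
```

Call:
servo_tool:
  xyz:
    - [-0.5, 0, -3]
    - [-0.5, 0, -6]
    - [-0.5, 0, -8]
    - [-0.5, 0, -9]
    - [-0.5, 0, -10]
    - [-0.5, 0, -10]
  rot:
    - [0, 0, 0]
    - [0, 0, 0]
    - [0, 0, 0]
    - [0, 0, 0]
    - [0, 0, 0]
    - [0, 0, 0]
  hand: [1, 1, 1, 1, 1, 1]

```text
t: 16.2
position: [0.4705, 0.0158, 0.0571]
ee_rot: [[0.992, 0.126, -0.0], [0.126, -0.992, -0.002], [-0.0, 0.002, -1.0]]
ft_force: [4.1, -13.8, -1.5]
finger_gap: 0.0397
grasp_force: 25.0
```

Call:
servo_tool:
  xyz:
    - [0, 0, -1]
    - [0, 0, -1.5]
    - [0, 0, -1.5]
    - [0, 0, -1.5]
  rot:
    - [0, 0, 0]
    - [0, 0, 0]
    - [0, 0, 0]
    - [0, 0, 0]
  hand: [1, 1, 1, 1]

```text
t: 16.6
position: [0.4705, 0.0158, 0.0563]
ee_rot: [[0.992, 0.127, -0.0], [0.127, -0.992, -0.002], [-0.0, 0.002, -1.0]]
ft_force: [4.4, -12.1, 3.5]
finger_gap: 0.0396
grasp_force: 25.0
```

Call:
servo_tool:
  xyz:
    - [0, 0, -1]
    - [0, 0, -1.5]
    - [0, 0, -1.5]
    - [0, 0, -1.5]
  rot:
    - [0, 0, 0]
    - [0, 0, 0]
    - [0, 0, 0]
    - [0, 0, 0]
  hand: [1, 1, 1, 1]

```text
t: 17.0
position: [0.4705, 0.0158, 0.056]
ee_rot: [[0.992, 0.127, 0.0], [0.127, -0.992, -0.002], [-0.0, 0.002, -1.0]]
ft_force: [-0.7, -11.2, 13.0]
finger_gap: 0.0398
grasp_force: 25.0
```

The flap rests on the supports: 13 N upward and no further motion. Easing off, opening and lifting away.

Call:
servo_tool:
  xyz:
    - [0, -2, 2]
    - [0, -2, 2]
    - [0, -2, 2]
    - [0, -2, 2]
    - [0, -2, 2]
    - [0, -2, 2]
    - [0, -2, 2]
  rot:
    - [0, 0, 0]
    - [0, 0, 0]
    - [0, 0, 0]
    - [0, 0, 0]
    - [0, 0, 0]
    - [0, 0, 0]
    - [0, 0, 0]
  hand: [1, -1, -1, -1, -1, -1, -1]

```text
t: 17.7
position: [0.4703, 0.0155, 0.056]
ee_rot: [[0.992, 0.127, -0.0], [0.127, -0.992, -0.0], [-0.0, 0.0, -1.0]]
ft_force: [-0.4, 0.2, -0.2]
finger_gap: 0.0795
grasp_force: 0.0
```

Call:
servo_tool:
  xyz:
    - [0, 0, 15]
    - [0, 0, 40]
    - [0, 0, 75]
    - [0, 0, 120]
    - [-20, 45, 140]
    - [-35, 90, 140]
    - [-50, 135, 140]
    - [-50, 135, 140]
  rot:
    - [0, 0, 0]
    - [0, 0, 0]
    - [0, 0, 0]
    - [0, 0, 0]
    - [0, 0, 0]
    - [0, 0, 0]
    - [0, 0, 0]
    - [0, 0, 0]
  hand: [-1, -1, -1, -1, -1, -1, -1, -1]

```text
t: 18.5
position: [0.4193, 0.1545, 0.1968]
ee_rot: [[0.991, 0.133, 0.002], [0.133, -0.991, 0.002], [0.002, -0.002, -1.0]]
ft_force: [0.3, -0.3, 0.6]
finger_gap: 0.0872
grasp_force: 0.0
```

```bash
python3 - <<'E'
from h import *
from rig import ctrl
s=ctrl.camera("side");t=ctrl.camera("top");q=ctrl.sense();print(q['t'],q['position'],q['ft_force'],q['finger_gap'])
big=np.hstack([cv2.resize(s[130:310,170:350],(396,396),interpolation=2),cv2.resize(t[120:300,150:330],(396,396),interpolation=2)])
cv2.imwrite("pics/c4.png",big[:,:,::-1])
E
```

```text
18.6 [0.41975447 0.15127238 0.19611493] [-0.94290062 -0.01058542  0.09146411] 0.08711936268138484
```

View pics/c4.png

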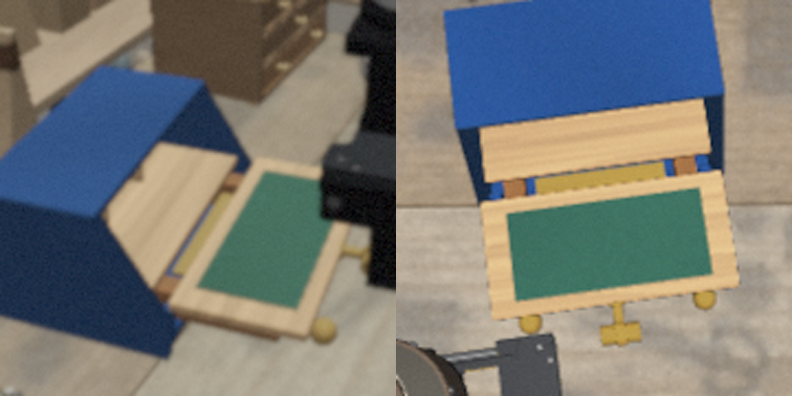

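The flap lies level on both supports (green inner face up), with both knobs showing past its edge at crop (530,323) and (704,299). The gripper is clear.

```bash
python3 -c "
from rig import ctrl
print(ctrl.close_job())"
```

```text
the job is handed in; nothing more can be done
None
```

Job handed in at about 18.6 s: I pulled both supports out to their stops, then lowered the flap under grip until it lay level on them, and released it with the gripper clear of everything; no verdict was shown.

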